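# Make up the soldering kit and the inspection kit

## Robot

A 6-joint arm with a two-finger parallel gripper is mounted at the origin on a cart in front of the work surface, level with it; the furniture and walls round the work are solid. World frame = base frame: x ahead of the robot, y to its left, z up, the work surface at z = 0. Lengths are in m, angles in rad, forces in N, time in s.
With the tool pointing down it reaches from about 0.275 to 0.825 m from the base axis. Payload 4.9 kg.
Tool frame: the origin (TCP) lies midway between the tips of the shut fingers; the grasp point (between the pads) lies 19 mm behind it (bot.grip_depth is the distance from the TCP to the grasp point, in m); y points along the fingers, x is the direction in which the jaws open and shut, and the axes are right-handed (so a half turn about y gives the same grasp; the last joint's range is limited). The gripper opens to 85 mm and grips with 20 to 120 N. Pads are 22 mm wide; open, the fingers measure 114 mm over their backs; the gripper's body (76 mm by 85 mm) begins 54 mm behind the grasp point. The pads swing forward as they close: fully open they stand 13 mm farther back than shut.
Start: joints at [-0.134, 0.326, -0.193, 1.052, 0, 1.437], TCP at [0.55, 0, 0.231] pointing down, gripper open.
Joint ranges: [-2.65, 2.65], [-0.97, 1.79], [-1.3, 1.35], [-1.93, 2.1], [-1.47, 1.37], [-3.14, 3.14]. Speed limits (rad/s): [2.57, 2.57, 3.14, 3.14, 3.14, 3.14].

## Interface

Orientations are given as a unit quaternion [w, x, y, z].
In Python, from cell import bot gives the robot as it stands. Calls block until the motion is done:
- bot.move_pose(position, orientation): joint-space move of the TCP to a pose.
- bot.move_linear(position, speed=0.15, rotation=None, until_force=None): straight line of the TCP; rotation=None keeps the orientation; speed is the mean speed in m/s. With until_force (N) it stops when the force on the tool has changed by that much, and returns True; else False.
- bot.goto_joints(angles): joint-space move.
- bot.set_gripper(opening, grasp_force=None): opening from 0.0 (shut) to 1.0 (fully open); grasp_force is the grip in N (None keeps the last); returns when the fingers have stopped.
- bot.wait(seconds).
- bot.solve_ik(position, orientation): joint angles nearest the present ones, or None.
- bot.camera(name): name is "scene" or "side" or "wrist"; returns the picture (384x512x3 uint8, red, green, blue); there is no depth.
- bot.calibration(name): a dict with "mtx" (3x3 intrinsics, pixels), "extrinsics" (4x4, takes a point from world to camera coordinates); the wrist camera has in their place "hand_eye" (4x4, takes a point from camera to tool coordinates, whose origin is the TCP and whose axes are the tool frame's). Camera axes: x right, y down, z forward; pixel columns grow to the right and rows downward; lengths in m; the calibration is good to about 2 mm. A picture is of the moment at which its call begins: read the wrist's pose just before it. calibration takes no time and is no camera call.
A pose or a line that the arm cannot do raises bot.PlanningError and nothing moves.
- bot.close_job(): hands the job in, once; it reports no verdict.
Trained networks look in the newest picture that a camera, given by its name, has taken for a name from the list of things; names that differ only in an ending like _2 or _b are one class to them, and where a whole thing is asked for, a point or a joint stands for the part that bears it (a point fixed in the world has none). Each returns a list of dicts, best first, with "confidence" (0 to 1); they miss things now and then, are a little off and sometimes report something else, mostly with a low value. They report only what shows in the picture. A call takes as long as a camera call. They do not tell look-alikes from the thing itself.
- bot.search_frame(camera, thing): "bbox" ([left, top, width, height] in pixels, round what is visible of it).
Readings, each from a call of its own:
- bot.read_clock(): time.
- bot.read_joint_positions(): joint angles.
- bot.read_joint_vel(): joint speeds.
- bot.read_joint_efforts(): joint torques, N m.
- bot.read_position(): TCP position.
- bot.read_tool_rot(): TCP orientation.
- bot.read_ft_force(): force on the tool from outside, world axes, zero at the start.
- bot.read_moment(): the same for the moment, N m.
- bot.read_gripper_width(): opening from 0.0 (shut) to 1.0 (fully open).
Only numpy, scipy, OpenCV 4.12 (cv2) and the standard library are available. Lean on these libraries where they do the work, as an engineer would, in place of code of your own. Each camera call takes 0.05 s, during which the arm holds its last target. There are 200 camera calls.

## Task

Make up two kits from the stock on the bench, one thing to a pocket, counting pockets from the thumb tab: in the long three-pocket tray the solder spool, then the flat flux tin, then the tip-cleaning pot; in the short two-pocket tray the eye loupe, then the bristle brush. Each thing must stand upright, flat on the floor of its pocket, the same way up as it stands now. Leave the USB meter, the chip box and the steel jig where they are.

Things in the scene. Friction and masses are not known exactly. Their poses are not given: they have to be found in the camera images.
- long_tray: Long shallow grey kit tray, fixed: row of three pockets, each 76 x 76 mm inside; a flat rounded thumb tab (36 mm wide, 37 mm long) sticks out of one end. 84 x 244 mm without tab; floor 3 mm and walls 4 mm thick, rim 11 mm above the bench. Origin: centre of the underside without tab; z up, +y along the row towards the tab. Pocket centres from the tab: y = +80, 0, -80 mm, x = 0.
- short_tray: Short shallow grey kit tray, fixed: row of two pockets, each 76 mm across (x) by 70 mm along (y) the tray inside; the same thumb tab at one end. 84 x 152 mm without tab; floor 3 mm and walls 4 mm thick, rim 11 mm above the bench. Origin: centre of the underside without tab; z up, +y along the row towards the tab. Pocket centres from the tab: y = +37, -37 mm, x = 0.
- spool: Small solder spool standing on one flange: two round white flanges 50 mm in diameter, 30 mm high in all, with a hub hole in the top. About 110 g. Origin: centre of the underside, z up. Grasp across the flanges.
- flat_tin: Flat round closed tin of flux, 52 mm in diameter, 25 mm high, with a press lid. Origin: centre of the underside, z up. Grasp across the diameter.
- wool_pot: Tip-cleaning pot: round black pot 58 mm in diameter and 52 mm high, full of metal wool (solid to the fingers). Origin: centre of the underside, z up. Grasp across the diameter.
- loupe: Black eye loupe standing on its wide end, 37 mm across the base and 36 mm high, barrel about 34 mm at the grip height, tapering slightly upward. Origin: centre of the underside, z up.
- brush: Small bristle brush standing on its bristles, back up: 28 mm (its x) by 50 mm (its y), 30 mm high; the solid back is the top 12 mm. Origin: centre of the underside, z up. Grasp the back across its 28 mm (x) width.
- meter: USB meter, a small flat handheld block with a little display, 70 x 24 x 13 mm (x, y, z), lying in the stock row; bystander, stays where it is. Origin: centre of the underside.
- chip_box: Flat chip box with small compartments, 42 x 62 x 15 mm (x, y, z), behind the stock row; bystander, stays. Origin: centre of the underside.
- jig: Bent steel board jig with an upright plate and thumb screw, 50 x 90 x 37 mm (x, y, z), beside the stock row at the robot's right; bystander, stays. Origin: centre of the underside.
Things that resemble listed ones, but are neither listed nor needed, are in the scene too. What is shaped like the spool but turquoise is not meant.

How it is judged:
By the outcome, as a careful person would: the job done as asked, in the order asked, and still so for the second after the job is handed in, with the robot touching nothing.
It also fails if it takes over 120 s, if anything falls off the work surface, if the arm or the gripper's body presses on something with over 40 N, if the wrist force passes 120 N, or if a joint passes its speed limit or range.

## Working session

There is one attempt and no reset: what is moved stays moved. The work goes in short steps, each a Python script; the robot and the scene stay as the last script left them, time stands still between calls to the robot, and variables do not carry over. Pictures are saved under pics/ and viewed, about 12 in all and at most 16, crops included, and the job is handed in when it is done.

```bash
mkdir -p pics; ls; cat > h.py <<'E'
import numpy as np, cv2
from cell import bot
def save(im,n): cv2.imwrite('pics/'+n,cv2.cvtColor(im,cv2.COLOR_RGB2BGR))
E
python3 - <<'E'
from h import *
for c in ("scene","side"):
    save(bot.camera(c),c+'0.png')
    k=bot.calibration(c); print(c,k['mtx'].round(1).tolist(),np.array(k['extrinsics']).round(3).tolist())
    for t in "long_tray short_tray spool flat_tin wool_pot loupe brush meter chip_box jig".split():
        print(t,[(np.round(d['bbox']).astype(int).tolist(),round(d['confidence'],2)) for d in bot.search_frame(c,t)])
print(np.array(bot.calibration("wrist")['hand_eye']).round(3).tolist(), bot.calibration("wrist")['mtx'],bot.read_tool_rot(),bot.read_position(),bot.read_clock(),bot.grip_depth)
E
```

```text
pics
scene [[453.9, 0.0, 254.5], [0.0, 453.9, 189.2], [0.0, 0.0, 1.0]] [[0.453, -0.891, 0.012, -0.31], [-0.462, -0.247, -0.852, 0.3], [0.762, 0.381, -0.523, 0.804], [0.0, 0.0, 0.0, 1.0]]
long_tray [([117, 185, 84, 48], 0.85)]
short_tray [([244, 221, 82, 36], 0.6)]
spool [([217, 205, 22, 20], 0.85), ([198, 227, 21, 21], 0.76), ([225, 152, 17, 20], 0.61), ([224, 173, 20, 19], 0.49), ([206, 147, 14, 15], 0.45)]
flat_tin []
wool_pot [([286, 188, 23, 23], 0.97)]
loupe [([252, 182, 14, 22], 0.73), ([118, 185, 85, 48], 0.62)]
brush [([164, 156, 14, 13], 0.74)]
meter [([324, 214, 11, 17], 0.71)]
chip_box []
jig [([368, 216, 39, 24], 0.8)]
side [[446.3, 0.0, 258.2], [0.0, 446.3, 187.7], [0.0, 0.0, 1.0]] [[-0.893, -0.449, -0.016, 0.477], [-0.163, 0.358, -0.919, 0.168], [0.419, -0.819, -0.393, 0.917], [0.0, 0.0, 0.0, 1.0]]
long_tray [([206, 228, 91, 70], 0.65)]
short_tray [([284, 182, 44, 31], 0.7)]
spool [([123, 222, 24, 20], 0.9), ([148, 201, 20, 22], 0.89), ([198, 206, 23, 20], 0.87), ([270, 201, 21, 20], 0.67), ([309, 214, 17, 17], 0.55)]
flat_tin [([180, 225, 17, 20], 0.9)]
wool_pot [([245, 172, 18, 23], 0.97), ([231, 194, 16, 13], 0.28)]
loupe [([231, 194, 16, 11], 0.62)]
brush []
meter []
chip_box [([163, 193, 26, 13], 0.84)]
jig [([273, 155, 18, 13], 0.67)]
[[1.0, -0.001, 0.0, -0.001], [-0.001, -0.315, 0.949, -0.143], [-0.001, -0.949, -0.315, 0.081], [0.0, 0.0, 0.0, 1.0]] [[294.45216302   0.         257.06773183]
 [  0.         294.45216302 193.01987939]
 [  0.           0.           1.        ]] [-7.07102952e-01  7.07110610e-01 -6.60249510e-06  4.47436172e-06] [5.50010458e-01 1.29270340e-05 2.31297917e-01] 1.1 0.0187
```

```bash
python3 - <<'E'
import cv2,numpy as np
a=cv2.imread('pics/scene0.png')[120:280,90:430];b=cv2.imread('pics/side0.png')[130:310,90:350]
cv2.imwrite('pics/a.png',cv2.resize(a,None,fx=2.35,fy=2.35,interpolation=cv2.INTER_CUBIC))
cv2.imwrite('pics/b.png',cv2.resize(b,None,fx=3,fy=3,interpolation=cv2.INTER_CUBIC))
E
```

```text
(no output)
```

View pics/a.png

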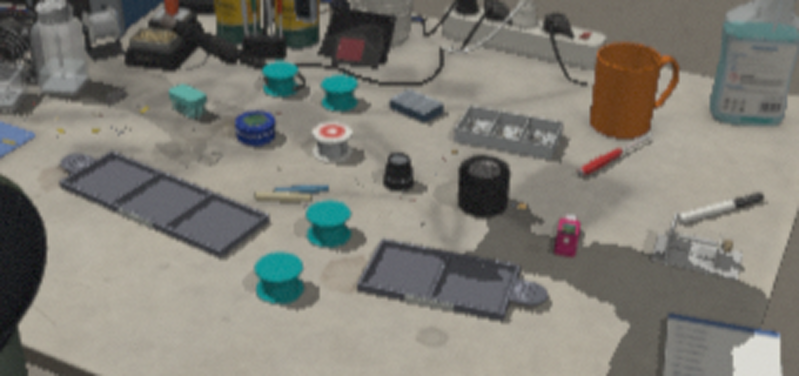

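View pics/b.png

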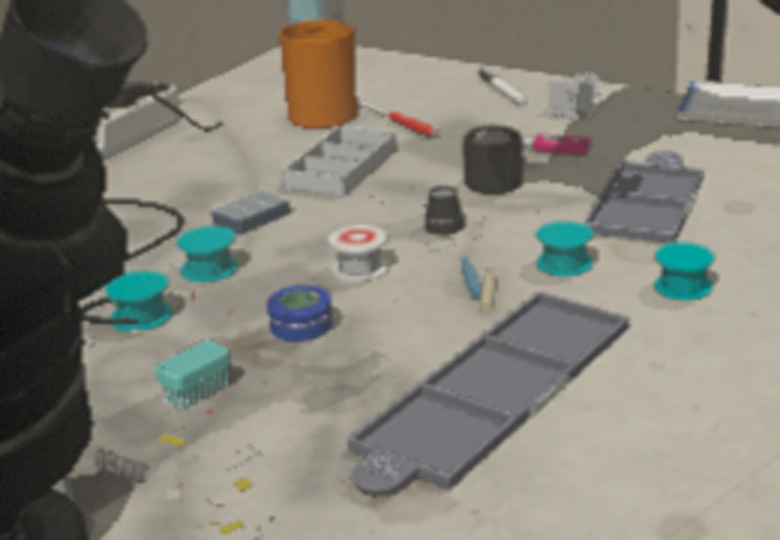

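Scene crop: the wanted spool is white with a red label, full px (231,179). Turquoise look-alikes are at (210,153), (234,159), (230,214) and (209,238). Blue tin (199,174), turquoise brush (170,163), loupe (259,192), pot (296,199). The long tray's tab is at its left end (122,188), the short tray's tab at its right end (316,245). Next: a rough location, then wrist views.

```bash
cat >> h.py <<'E'
from scipy.spatial.transform import Rotation as R
def ray(cam,uv,z,pose=None):
    k=bot.calibration(cam); uv=np.atleast_2d(np.array(uv,float))
    if cam=='wrist':
        T=pose@np.array(k['hand_eye'])
    else: T=np.linalg.inv(np.array(k['extrinsics']))
    d=np.c_[uv,np.ones(len(uv))]@np.linalg.inv(np.array(k['mtx'])).T@T[:3,:3].T
    o=T[:3,3]; return o+d*((z-o[2])/d[:,2])[:,None]
def tool():
    q=bot.read_tool_rot(); T=np.eye(4); T[:3,:3]=R.from_quat(q,scalar_first=True).as_matrix(); T[:3,3]=bot.read_position(); return T
def quat(yaw): # jaw axis (tool x) at angle yaw from world x, fingers down
    return (R.from_euler('z',yaw)*R.from_euler('x',-90,degrees=True)).as_quat(scalar_first=True)
E
python3 - <<'E'
from h import *
S=lambda p:np.array(p)/2.35+[90,120]
D=lambda p:np.array(p)/3+[90,130]
print('long scene',ray('scene',S([(62,184),(113,154),(268,216),(222,254)]),.011).round(3).tolist())
print('long side',ray('side',D([(350,445),(543,295),(629,322),(447,485)]),.011).round(3).tolist())
print('short scene',ray('scene',S([(382,241),(527,264),(501,317),(358,287)]),.011).round(3).tolist())
for n,s,d,z in [('spool',(332,130),(358,238),.03),('tin',(256,118),(300,298),.025),('brush',(188,92),(194,362),.03),('loupe',(399,158),(444,192),.036),('pot',(484,168),(493,133),.052),('T1',(281,68),(137,285),.03),('T2',(339,82),(206,238),.03),('T3',(328,211),(565,233),.03),('T4',(280,264),(685,255),.03),('mug',(628,130),(318,118),0),('chip?',(510,130),(340,160),.015),('meter',(568,235),(560,145),.01),('bluegrey',(417,105),(250,210),.01)]:
    print(n,ray('scene',S(s),z).round(3)[0],ray('side',D(d),z).round(3)[0])
for y,x in[(0,.45),(.2,.45),(.15,.6),(-.1,.5)]:
    for w in (0,np.pi): print(x,y,w,bot.solve_ik([x,y,.2],quat(w)))
E
```

```text
long scene [[0.423, 0.287, 0.011], [0.503, 0.278, 0.011], [0.479, 0.042, 0.011], [0.396, 0.047, 0.011]]
long side [[0.502, 0.291, 0.011], [0.474, 0.049, 0.011], [0.396, 0.06, 0.011], [0.422, 0.301, 0.011]]
short scene [[0.496, -0.09, 0.011], [0.53, -0.242, 0.011], [0.438, -0.25, 0.011], [0.414, -0.105, 0.011]]
spool [0.65  0.058 0.03 ] [0.644 0.055 0.03 ]
tin [0.639 0.161 0.025] [0.633 0.157 0.025]
brush [0.648 0.271 0.03 ] [0.641 0.275 0.03 ]
loupe [ 0.62  -0.048  0.036] [ 0.617 -0.047  0.036]
pot [ 0.622 -0.153  0.052] [ 0.624 -0.158  0.052]
T1 [0.764 0.202 0.03 ] [0.757 0.201 0.03 ]
T2 [0.766 0.112 0.03 ] [0.761 0.11  0.03 ]
T3 [ 0.494 -0.025  0.03 ] [ 0.489 -0.027  0.03 ]
T4 [ 0.389 -0.03   0.03 ] [ 0.384 -0.03   0.03 ]
mug [ 0.875 -0.252  0.   ] [ 0.883 -0.236  0.   ]
chip? [ 0.778 -0.126  0.015] [ 0.773 -0.113  0.015]
meter [ 0.601 -0.263  0.01 ] [ 0.596 -0.251  0.01 ]
bluegrey [0.79  0.009 0.01 ] [0.79  0.013 0.01 ]
0.45 0 0 [-1.64293672e-01  1.68268870e-01 -4.88821818e-01  9.13705638e-01
  4.44089210e-16  1.40650265e+00]
0.45 0 3.141592653589793 [-1.64293672e-01  1.68268870e-01 -4.88821818e-01  9.13705638e-01
 -4.44089210e-16 -1.73509000e+00]
0.45 0.2 0 [ 2.68203270e-01  2.45436162e-01 -3.89028909e-01  9.36331256e-01
  4.44089210e-16  1.83899960e+00]
0.45 0.2 3.141592653589793 [ 2.68203270e-01  2.45436162e-01 -3.89028909e-01  9.36331256e-01
 -4.44089210e-16 -1.30259306e+00]
0.6 0.15 0 [ 1.25691822e-01  4.73476711e-01 -5.01641547e-02  1.04715546e+00
  4.44089210e-16  1.69648815e+00]
0.6 0.15 3.141592653589793 [ 1.25691822e-01  4.73476711e-01 -5.01641547e-02  1.04715546e+00
 -4.44089210e-16 -1.44510450e+00]
0.5 -0.1 0 [-3.42243006e-01  2.76867993e-01 -3.46107629e-01  9.47820705e-01
  4.44089210e-16  1.22855332e+00]
0.5 -0.1 3.141592653589793 [-3.42243006e-01  2.76867993e-01 -3.46107629e-01  9.47820705e-01
 -4.44089210e-16 -1.91303933e+00]
```

```bash
python3 - <<'E'
from h import *
import json
for i,(x,y) in enumerate([(.54,.22),(.54,-.08)]):
    bot.move_pose([x,y,.2],quat(0)); bot.wait(.2)
    T=tool(); im=bot.camera('wrist'); save(im,f'w{i}.png'); np.save(f'w{i}.npy',T)
    cv2.imwrite(f'pics/w{i}b.png',cv2.resize(cv2.cvtColor(im,cv2.COLOR_RGB2BGR),(800,600),interpolation=cv2.INTER_CUBIC))
    for t,z in dict(spool=.03,flat_tin=.025,wool_pot=.052,loupe=.036,brush=.03).items():
        print(t,[(np.round(d['bbox']).astype(int).tolist(),round(d['confidence'],2)) for d in bot.search_frame('wrist',t)])
print(bot.read_clock())
E
```

```text
spool [([420, 164, 56, 45], 0.93), ([406, 232, 55, 46], 0.92), ([316, 272, 37, 42], 0.75), ([206, 319, 34, 29], 0.69), ([158, 326, 11, 17], 0.61)]
flat_tin [([312, 196, 46, 47], 0.74)]
wool_pot []
loupe [([304, 336, 22, 22], 0.77)]
brush [([338, 95, 35, 55], 0.89)]
spool [([86, 106, 57, 45], 0.8), ([459, 0, 51, 10], 0.64), ([188, 102, 46, 48], 0.55)]
flat_tin []
wool_pot [([304, 205, 54, 61], 0.7), ([280, 286, 48, 27], 0.48)]
loupe [([311, 126, 34, 34], 0.66), ([312, 351, 31, 9], 0.44)]
brush [([334, 8, 59, 62], 0.32)]
4.1417
```

View pics/w0b.png

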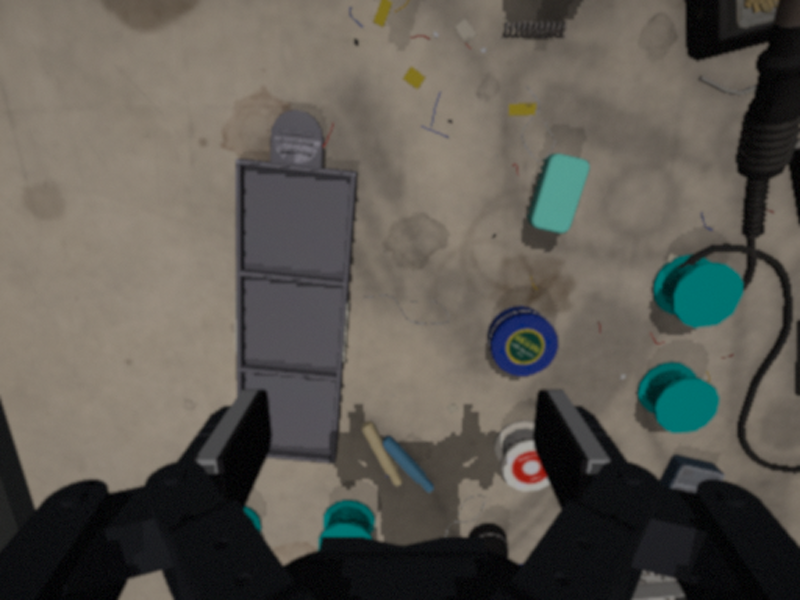

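View pics/w1b.png

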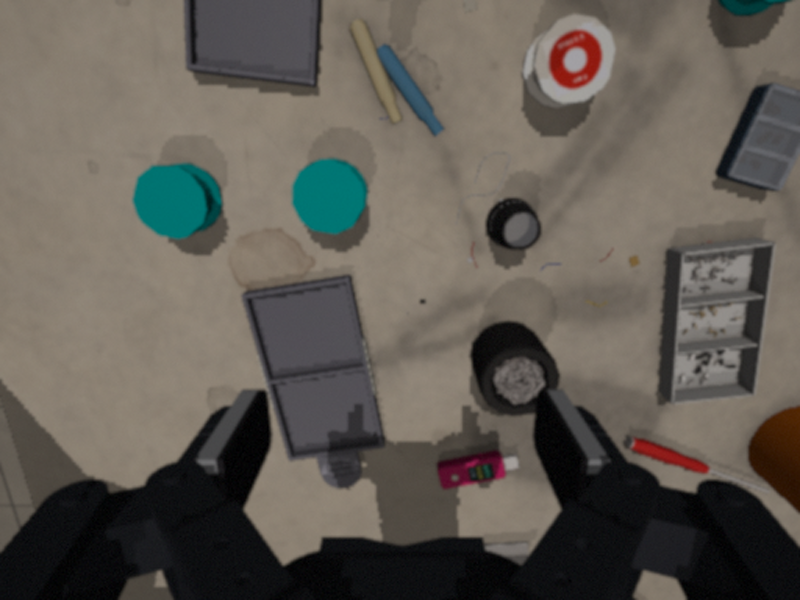

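The wrist views show every target clearly, and the white/red spool is confirmed. Upscaled px in w0: tin (525,342), brush (561,193), long tray corners. In w1: spool (575,60), loupe (519,229), pot (518,380), short tray with its tab at the bottom (340,468).

```bash
python3 - <<'E'
from h import *
T0,T1=np.load('w0.npy'),np.load('w1.npy')
f=lambda T,p,z:ray('wrist',np.array(p)*.64,z,T)
def tray(T,c,n,L):
    P=f(T,c,.011)[:,:2]; print(n,P.round(3).tolist(),'sides',np.linalg.norm(P-np.roll(P,-1,0),axis=1).round(3))
    return P
P=tray(T0,[(238,160),(357,172),(337,461),(237,453)],'long',.244)
ul=(P[0]+P[1]-P[2]-P[3]); print('centre',P.mean(0).round(4),'yaw of +y',np.degrees(np.arctan2(ul[1],ul[0])).round(1))
P=tray(T1,[(245,296),(350,277),(384,444),(291,458)],'short',.152)
us=(P[2]+P[3]-P[0]-P[1]); print('centre',P.mean(0).round(4),'yaw of +y',np.degrees(np.arctan2(us[1],us[0])).round(1))
B=f(T0,[(550,153),(589,160),(566,234),(531,226)],.03)[:,:2]; print('brush',B.mean(0),np.linalg.norm(B-np.roll(B,-1,0),axis=1).round(3)); d=B[0]+B[1]-B[2]-B[3]; print('brush y dir',np.degrees(np.arctan2(d[1],d[0])))
print('tin',f(T0,[(525,343)],.025),'spool',f(T1,[(574,60)],.03),'loupe',f(T1,[(519,229)],.036),'pot',f(T1,[(518,379)],.052))
print('spoolw0',f(T0,[(528,468)],.03),'T3',f(T1,[(330,196)],.03),'T4',f(T1,[(174,200)],.03))
E
```

```text
long [[0.427, 0.293], [0.509, 0.284], [0.483, 0.045], [0.398, 0.054]] sides [0.082 0.241 0.085 0.241]
centre [0.4544 0.1689] yaw of +y 83.6
short [[0.421, -0.104], [0.501, -0.089], [0.524, -0.235], [0.445, -0.249]] sides [0.081 0.148 0.081 0.148]
centre [ 0.4725 -0.169 ] yaw of +y -80.7
brush [0.6443452  0.27050065] [0.026 0.049 0.025 0.048]
brush y dir 79.35893096817935
tin [[0.63204862 0.16073206 0.025     ]] spool [[0.64401394 0.05384738 0.03      ]] loupe [[ 0.61734684 -0.04840879  0.036     ]] pot [[ 0.62119009 -0.15170053  0.052     ]]
spoolw0 [[0.64204157 0.05213199 0.03      ]] T3 [[ 0.49130248 -0.02755598  0.03      ]] T4 [[ 0.38713827 -0.0302888   0.03      ]]
```

```bash
cat >> h.py <<'E'
CL,uL=np.array([.4544,.1689]),np.array([np.cos(np.radians(83.6)),np.sin(np.radians(83.6))])
CS,uS=np.array([.4725,-.169]),np.array([np.cos(np.radians(-80.7)),np.sin(np.radians(-80.7))])
YL,YS=np.radians(-6.4),np.radians(9.3)
def carry(name,xy,z,w,dest,ypick,yplace,force=40,H=.14):
    x,y=xy
    bot.set_gripper(1.0,grasp_force=force)
    bot.move_pose([x,y,H],quat(ypick))
    hit=bot.move_linear([x,y,z],speed=.12,until_force=8)
    zp=bot.read_position()[2]
    bot.set_gripper(0.0,grasp_force=force); w1=bot.read_gripper_width()*85
    print(name,'pick hit',hit,'z',round(zp,4),'width mm',round(w1,1),'want',w)
    if hit or abs(w1-w)>6: print('ABORT'); return False
    bot.move_linear([x,y,H],speed=.15)
    bot.wait(.1); print(' after lift',round(bot.read_gripper_width()*85,1))
    bot.move_pose([*dest,H],quat(yplace))
    bot.move_linear([*dest,zp+.012],speed=.12)
    hit=bot.move_linear([*dest,zp+.001],speed=.03,until_force=4)
    p=bot.read_position(); print(' place hit',hit,'z-zp mm',round((p[2]-zp)*1000,1))
    bot.set_gripper(min(1,(w1+16)/85)); bot.wait(.1)
    bot.move_linear([p[0],p[1],p[2]+.06],speed=.12)
    bot.move_linear([p[0],p[1],H],speed=.2); print(' t',bot.read_clock())
    return True
E
python3 - <<'E'
from h import *
carry('spool',(.644,.053),.006,50,CL+.08*uL,YL,YL)
bot.move_pose([.50,.2,.2],quat(0)); bot.wait(.2)
T=tool(); np.save('w2.npy',T); im=bot.camera('wrist'); save(cv2.resize(im,(800,600)),'w2.png')
E
```

```text
spool pick hit False z 0.0069 width mm 48.3 want 50
 after lift 48.6
 place hit True z-zp mm 2.9
 t 12.0667
```

View pics/w2.png

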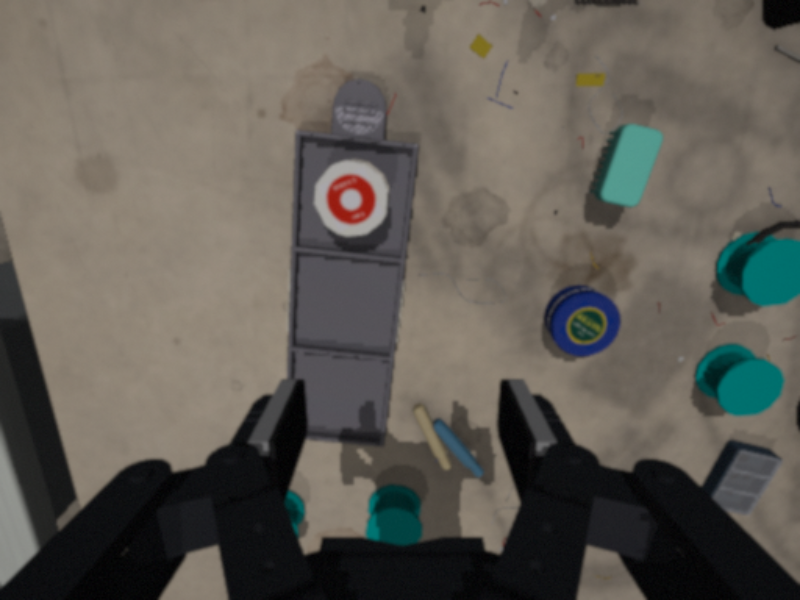

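The spool sits flat in the tab-side pocket at (351,199), clear of the walls. It touched down at +2.9 mm, which matches the 3 mm floor. On to the rest.

```bash
python3 - <<'E'
from h import *
ok=carry('tin',(.633,.160),.004,52,CL,YL,YL) and carry('pot',(.622,-.153),.018,58,CL-.08*uL,YL,YL,H=.16) and \
 carry('loupe',(.617,-.048),.010,34,CS+.037*uS,0,YS) 
if ok: ok=carry('brush',(.645,.271),.014,28,CS-.037*uS,np.radians(-10.6),YS)
bot.move_pose([.50,.0,.26],quat(0)); bot.wait(.2)
im=bot.camera('wrist'); save(cv2.resize(im,(800,600)),'w3.png'); print(ok)
s=bot.camera('scene')[120:280,90:430]; save(cv2.resize(s,None,fx=2.35,fy=2.35,interpolation=cv2.INTER_CUBIC),'s3.png')
E
```

```text
tin pick hit False z 0.0049 width mm 47.5 want 52
 after lift 47.3
 place hit True z-zp mm 3.0
 t 20.5083
pot pick hit False z 0.0189 width mm 56.5 want 58
 after lift 56.2
 place hit True z-zp mm 3.1
 t 29.4667
loupe pick hit False z 0.0108 width mm 30.9 want 34
 after lift 30.8
 place hit True z-zp mm 2.8
 t 37.4333
brush pick hit False z 0.015 width mm 26.7 want 28
 after lift 26.7
 place hit True z-zp mm 2.4
 t 47.1917
True
```

View pics/w3.png

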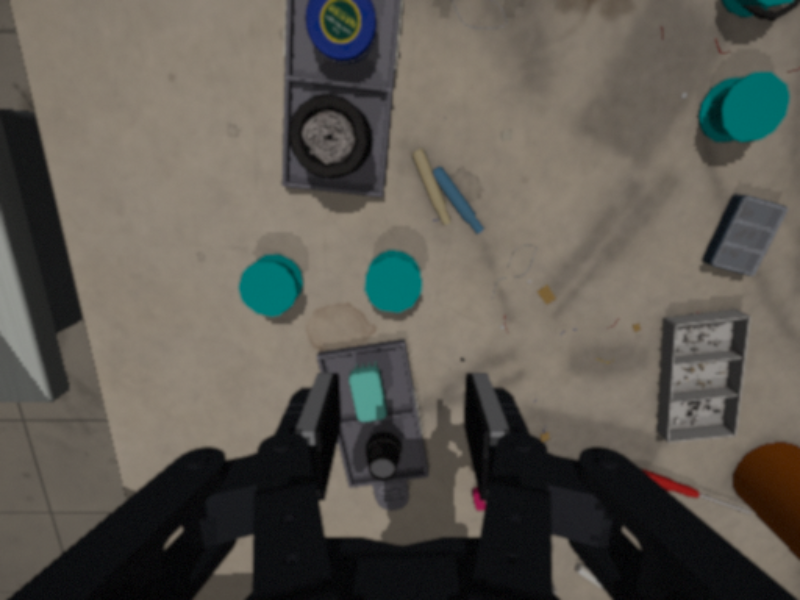

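View pics/s3.png

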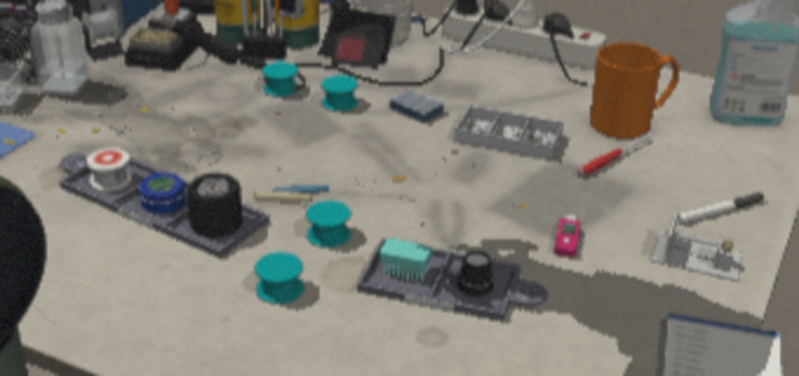

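Everything is in its pocket, and the bystanders are where they were. The brush at (368,394) looks close to the divider, so I'll take one close look at the short tray.

```bash
python3 - <<'E'
from h import *
bot.move_pose([.47,-.13,.15],quat(0)); bot.wait(.3)
np.save('w4.npy',tool()); im=bot.camera('wrist'); save(cv2.resize(im,(800,600)),'w4.png')
for t in('brush','loupe'): print(t,[(np.round(d['bbox']).astype(int).tolist(),round(d['confidence'],2)) for d in bot.search_frame('wrist',t)])
E
```

```text
brush [([234, 159, 34, 61], 0.69)]
loupe [([249, 232, 33, 47], 0.73)]
```

View pics/w4.png

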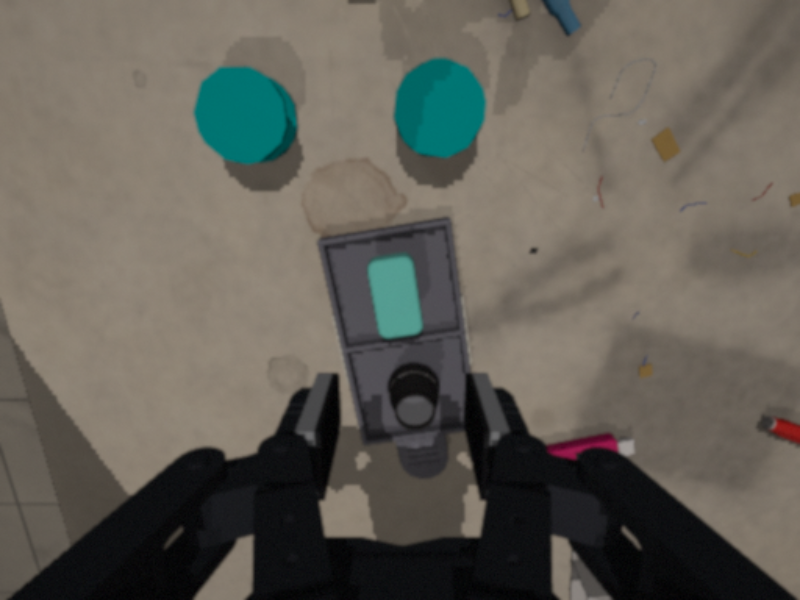

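```bash
python3 - <<'E'
from h import *
T=np.load('w4.npy'); f=lambda p,z:ray('wrist',np.array(p)*.64,z,T)[:,:2]
P=f([(320,240),(449,218),(484,432),(364,442)],.011); print(P.round(3).tolist())
B=f([(369,259),(411,254),(423,333),(379,339)],.033); dv=f([(347,348),(463,333)],.011).mean(0); c=P[:2].mean(0)
print('brush',B.mean(0),'along u from tab-far rim edge',(B-c)@uS,'divider',(dv-c)@uS, 'expected centre',CS-.037*uS, 'loupe',f([(414,410)],.039),CS+.037*uS)
bot.move_pose([.5,0,.25],quat(0)); print(bot.read_clock()); bot.wait(.3); bot.close_job()
E
```

```text
[[0.419, -0.102], [0.499, -0.088], [0.529, -0.241], [0.443, -0.249]]
brush [ 0.46621339 -0.13228919] along u from tab-far rim edge [0.01219031 0.01319736 0.06295412 0.06251661] divider 0.07544498090768881 expected centre [ 0.46652066 -0.13248634] loupe [[ 0.47766638 -0.20522417]] [ 0.47847934 -0.20551366]
50.1333
the job is handed in; nothing more can be done
```

Both kits are made up and the job is handed in, with about 50 s on the robot's clock. From the thumb tab, the long tray holds spool, flux tin, cleaning pot; the short tray holds loupe, brush.

- **Touchdown:** each thing touched down 2.4–3.1 mm above its bench height, which fits the 3 mm pocket floor.
- **Position:** in the last wrist view the brush and loupe were within about 1 mm of their pocket centres. The brush only looked close to the divider; measured, it has about 10 mm of clearance. The long-tray things I checked by eye only, and they sat inside their pockets, clear of the walls.
- **Left alone:** the pictures show the meter, chip box, jig and turquoise spools unmoved.
- **Disagreement:** grip widths read 1–5 mm under the nominal sizes (most on the tin, 47.5 mm against 52 mm), but every grasp held.

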